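# Seat the keyed cup holder in the analyser's open well

## Task

Lift the white cup holder off its green stand and fit it into the analyser's one open well, shuffling and turning it gently, without forcing, until its key drops into the slot and it sits fully home and upright. Then let go of it, and leave the small cup, the bottle and the tube rack where they are.

Things in the scene. Friction and masses are not known exactly. Their poses are not given: they have to be found in the camera images.
- holder: White plastic cup holder, 78 mm tall, 85 to 170 g; origin: centre of its underside, z up. From below: round pilot, 26 mm diameter, z 0 to 10 mm (1 mm foot chamfer); round keyed body, 26 mm, z 10 to 24; round flange, 52 mm, z 24 to 28; plain grip block, z 28 to 78, 36 mm along x, 26 mm along y. Starts with its flange resting on the stand, the lower part hanging in the hole.
- holder_key (a point): Foot of the holder's single blue key rib, on its -x side, 10 mm above its underside and 19.5 mm from its axis. The rib is 5.5 mm wide and runs up to the flange. Blue marks on the holder's top and flange show this side.
- holder_grip (a point): Point on the holder's axis 66 mm above its underside (12 mm under its top), a good height for the TCP, fingers closing along the holder's y (26 mm). There the fingertips stay clear of the collar even when the holder is home.
- stand: Fixed green plastic ring, 34 mm tall, outer diameter 74 mm, hole 44 mm. Origin: centre of its underside, on the table.
- analyser: Fixed white bench analyser, 320 mm wide. Origin: on the table under the middle of its three wells; -x is its front. Low deck x = -58 to 58 mm, 60 mm above the table, wells at y = -88, 0 and 88 mm; behind it (x = 58 to 200 mm) a housing 100 mm high with a black panel up to 160 mm high at x = 160 to 190 mm.
- well: Square grey collar, 86 mm wide, of the one open well (any of the three). Origin: on the table under the collar's centre; axes parallel to the analyser's. Top 63 mm above the table. Height of the holder's origin over this origin: 48 mm with the pilot on the pocket floor, 38 mm with the pilot in the bore and the key riding on the floor, 24 mm fully home, flange on the floor.
- well_mouth (a point): Centre of the collar's mouth, 63 mm above the table. Its round pocket is 70 mm in diameter and 15 mm deep, loose around the 52 mm flange. More than 25 N between holder and well (collar, floor and bore) is forcing; 3 to 6 N are enough to feel and seat it. Turning on once the key is in the slot also forces it, and shows as a moment about z.
- well_floor (a point): Centre of the pocket at its floor, 48 mm above the table. The floor is the flat top of an grey metal carriage with a round bore, 29 mm diameter, through it. The carriage has parked up to 5 mm off this point in the well's x and y and turned up to 0.5 rad either way: not measured, to be found by feel or seen. It does not give to gentle pushes.
- well_slot (a point): Where the outer end of the key slot would be if the carriage were centred and straight: 21.5 mm from the pocket's centre on the well's -x side, at floor height. The slot opens into the bore, is 8.5 mm wide and moves with the carriage; a blue line on the floor points outwards from it.
- cap_a: White blanking cap, 86 mm square, fixed over one of the closed wells, top 65 mm above the table. Origin on the table under its centre.
- cap_b: The same kind of blanking cap over the other closed well.
- bottle: Loose amber reagent bottle, 56 mm in diameter, 105 mm tall; origin centre of its underside. Leave alone.
- rack: Loose white rack of green-capped tubes, 120 mm along x, 46 mm along y, 91 mm tall; origin centre of its underside. Leave alone.
- cup: Loose white porcelain cup, 52 mm in diameter, 45 mm tall; origin centre of its underside. Leave alone.
There are look-alikes about, which are no part of the job. What is shaped like the holder but purple or yellow is not meant.

How it is judged:
On the way, in this order (a step that is already met when the one before it is completed fails the run):
1. the holder is lifted clear of the stand and carried over the well (horizontal distance between holder and well below 0.03 m and z of holder in the frame of well above 0.044 m), for 0.05 s.
2. the holder is fully home in the open well (z of holder in the frame of well below 0.027 m and horizontal distance between holder and well below 0.012 m), for 0.2 s.
At the end, for the whole second after the job is handed in: The holder sits in the open well with its key in the slot: its underside at most 27 mm above the table (3 mm from fully home), within 12 mm of the collar's centre, upright within 0.08 rad, at rest and released; the bystanders are within 20 mm of where they stood and upright (all of step 2 and angle between holder's own z axis and vertical below 0.08 rad and linear speed of holder below 0.02 m/s and contact force between holder and the fingers below 0.1 N and distance of each of cup, bottle, rack from where it was at the start of the episode below 0.02 m and angle between each of cup, bottle, rack's own z axis and vertical below 0.3 rad); the robot touches nothing.
It fails at once if the holder is forced: more than 25 N between holder and well (contact force between holder and well above 25 N).
It fails at once if the cup, the bottle or the tube rack is pushed more than 20 mm or knocked over (distance of any of cup, bottle, rack from where it was at the start of the episode above 0.02 m or angle between any of cup, bottle, rack's own z axis and vertical above 0.3 rad).
It also fails if it takes over 64 s, if anything falls off the work surface, if the arm or the gripper's body presses on something with over 40 N, if the wrist force passes 120 N, or if a joint passes its speed limit or range.

## Robot

A 6-joint arm with a two-finger parallel gripper is mounted at the origin on the work surface. World frame = base frame: x ahead of the robot, y to its left, z up, the work surface at z = 0. Lengths are in m, angles in rad, forces in N, time in s.
With the tool pointing down it reaches from about 0.35 to 0.975 m from the base axis. Payload 4.9 kg.
Tool frame: the origin (TCP) lies between the finger pads, 19 mm behind the fingertips; this is the grasp point; z points along the fingers, y is the line along which they close (so a half turn about z gives the same grasp; the last joint's range is limited). The gripper opens to 85 mm and grips with 20 to 120 N. Pads are 22 mm wide; open, the fingers measure 114 mm over their backs; the gripper's body (76 mm by 85 mm) begins 54 mm behind the grasp point. The pads swing forward as they close: fully open they stand 13 mm farther back than shut.
Start: joints at [1.056, 0.053, 1.613, -0, 1.476, -0.119], TCP at [0.241, 0.577, 0.25] pointing down, gripper open.
Joint ranges: [-3.01, 3.01], [-1.01, 2.22], [0.06, 2.58], [-1.02, 4.17], [0.09, 2.62], [-3.14, 3.14]. Speed limits (rad/s): [2.57, 2.57, 3.14, 3.14, 3.14, 3.14].

## Interface

Orientations are given as a rotation vector (axis times angle).
In Python, from station import ctrl, optics, job gives the robot as it stands.
- The arm moves only by the shell command python3 -m jog 'ROWS' [OPENING] [FORCE]. ROWS is JSON, a list of rows, each a list of 2 entries, a list of its own where there are three numbers: the shift along the tool's x, y, z in m, then the turn, a rotation vector about the tool's x, y, z in rad. A call has 1 to 5 rows; each row is the pose to reach, as a shift and turn from the pose commanded when the call began, along the tool's axes at that moment; what a row does not reach only later rows make up. A row lasts 1/10 s, in which the tool goes at most 50 mm and 8.59 degrees, less where a joint would pass 70% of its speed; a pose out of reach is approached as far as the arm can. A call with a gripper value outside its range is refused whole. OPENING is the opening, from 0 (shut) to 1 (fully open), set as the call begins (- or left out, the last holds). The fingers move at their own pace and stop on an object; FORCE is the grip in N (left out, the last holds). Time passes only in rows, so rows that repeat a pose let the fingers close. It gives the time, the measured TCP pose, the force, the opening and the grip force at its end, in the units of the state.
- ctrl.get_obs(): the state, without advancing time (a new reading comes with each control period).
- optics.get_image(name): name is "side" or "top"; returns a dict with "image" (400x640x3 uint8, blue, green, red), "fx", "fy", "cx", "cy" (pixels), "D" ([k1, k2, p1, p2, k3] as OpenCV has them; the pictures are not rectified), "rvec" (rotation vector, rad) and "tvec" (3), from world to camera coordinates, as OpenCV has them. Camera axes: x right, y down, z forward; pixel columns grow to the right and rows downward; lengths in m; the calibration is good to about 2 mm. A picture is of the moment at which its call begins. There is no depth.
- job.finish_job(): hands the job in; it is judged then, once.
The state is a dict: "t": time; "q": joint angles; "dq": joint speeds; "effort": joint torques, N m; "tool_pos": TCP position; "tool_rot": TCP orientation; "contact_force": force on the tool from outside, world axes, zero at the start; "wrist_torque": the same for the moment, N m; "opening": finger opening in m; "grip_force": force on a finger pad.
Only numpy, scipy, OpenCV 4.12 (cv2) and the standard library are available. Lean on these libraries where they do the work, as an engineer would, in place of code of your own. Each camera call takes 0.05 s, during which the arm holds its last target. There are 200 camera calls.

## Working session

There is one attempt and no reset: what is moved stays moved. The work goes in short steps, Python scripts to look and compute and a shell command to move; the robot and the scene stay as the last step left them, time stands still between calls to the robot, and variables do not carry over. Pictures are saved under pics/ and viewed, at most 10 in all, crops included, and the job is handed in when it is done.

```bash
mkdir -p pics
python3 - <<'E'
from station import ctrl, optics
import cv2,pickle
for n in("top","side"):
    d=optics.get_image(n); cv2.imwrite(f"pics/{n}0.png",d["image"]); pickle.dump(d,open(f"{n}0.pkl","wb"))
    print(n,d["fx"],d["D"],d["rvec"],d["tvec"])
o=ctrl.get_obs();print({k:o[k] for k in("t","tool_pos","tool_rot","contact_force","wrist_torque","opening")})
E
```

```text
top 444.4100414611397 [-0.09972679  0.          0.          0.          0.        ] [ 2.18463983 -2.20657905  0.03748438] [-0.01930492  0.50582735  1.45373692]
side 488.16168775063784 [0.04176789 0.         0.         0.         0.        ] [ 2.28785023 -0.64563242  0.24674975] [-0.4604302   0.23294208  1.22276811]
{'t': 0.1, 'tool_pos': array([0.24069174, 0.5762322 , 0.24887176]), 'tool_rot': array([-6.17474416e-01, -3.07970580e+00,  2.73709125e-03]), 'contact_force': array([-0.14135399, -0.83707772,  0.00162603]), 'wrist_torque': array([-0.03765117, -0.00022782,  0.0429449 ]), 'opening': 0.08545582843137216}
```

View pics/top0.png

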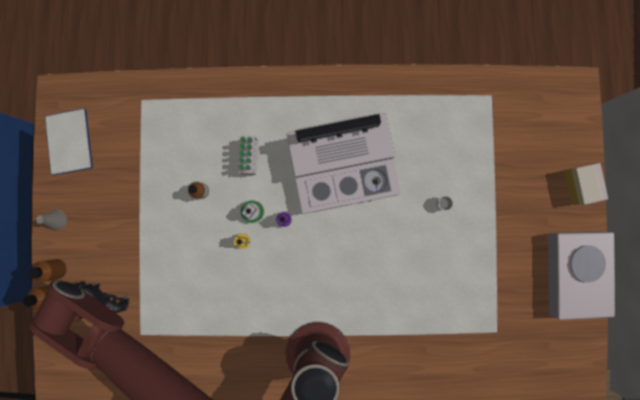

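View pics/side0.png

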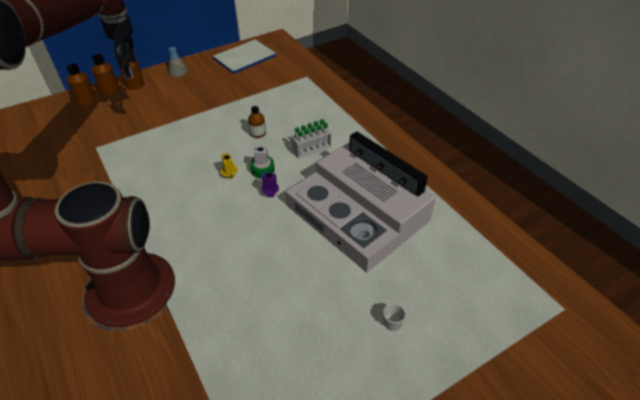

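The top view shows the holder on its green stand at about (251,211) and the open well at about (375,181). The purple look-alike is at (284,219) and the yellow one at (241,241). I'll enlarge these next.

Run:
```python
import cv2,numpy as np
t=cv2.imread("pics/top0.png");s=cv2.imread("pics/side0.png")
def c(im,x,y,w=50,h=37,k=8):
    a=cv2.resize(im[y:y+h,x:x+w],None,fx=k,fy=k,interpolation=cv2.INTER_CUBIC)
    for i in range(0,w,10):cv2.putText(a,str(x+i),(i*k,10),0,.35,(0,0,255),1);cv2.line(a,(i*k,12),(i*k,18),(0,0,255),1)
    for j in range(0,h,10):cv2.putText(a,str(y+j),(0,j*k+4),0,.35,(0,0,255),1)
    return a
cv2.imwrite("pics/c0.png",np.vstack([np.hstack([c(t,230,190),c(t,352,162)]),np.hstack([c(s,237,142),c(s,337,210)])]))
```

```text
(no output)
```

View pics/c0.png

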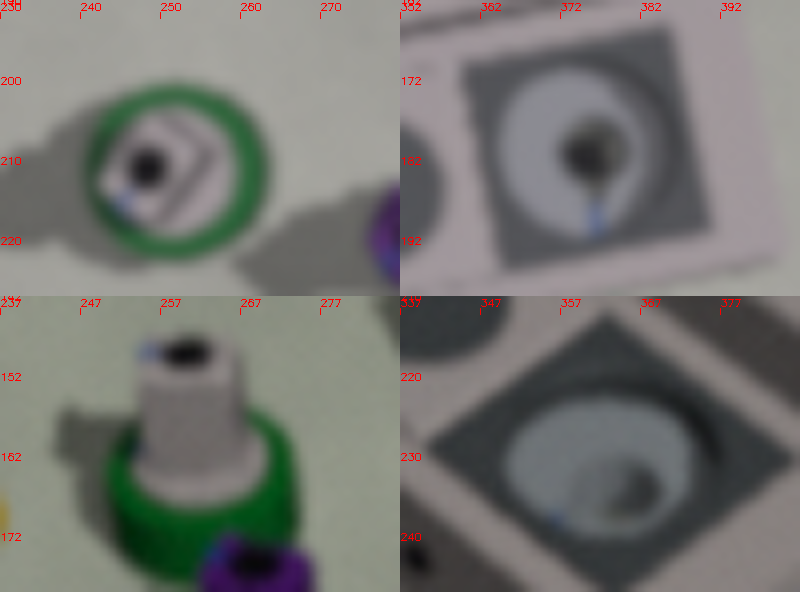

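The top crop shows the holder's hole at (248.5,211.0) and its blue mark at (245.1,215.4). The bore is at about (376.5,180.5) with its blue line at (376.5,189.2). In the side crop the bore is at about (364.2,233.9) and the blue line at (356.5,237.8).

```bash
cat > h.py <<'E'
import cv2,numpy as np,pickle
from scipy.spatial.transform import Rotation as R
def px2w(d,uv,z):
    K=np.array([[d["fx"],0,d["cx"]],[0,d["fy"],d["cy"]],[0,0,1.]])
    u=cv2.undistortPoints(np.array(uv,float).reshape(-1,1,2),K,np.array(d["D"],float)).reshape(-1,2)
    M=cv2.Rodrigues(np.array(d["rvec"],float))[0]; t=np.array(d["tvec"],float).ravel()
    c=-M.T@t; r=np.c_[u,np.ones(len(u))]@M
    return (c+r*((z-c[2])/r[:,2])[:,None])[:,:2]
E
python3 - <<'E'
from h import *
np.set_printoptions(precision=4,suppress=True)
T=pickle.load(open("top0.pkl","rb"));S=pickle.load(open("side0.pkl","rb"))
f=lambda x,y,x0,y0,ox,oy:((x-ox)/8+x0-.44,(y-oy)/8+y0-.44)
t1=lambda x,y:f(x,y,230,190,0,0);t2=lambda x,y:f(x,y,352,162,400,0)
s1=lambda x,y:f(x,y,237,142,0,296);s2=lambda x,y:f(x,y,337,210,400,296)
for n,d,a,z in[("top hole T",T,t1(148,168),.088),("top hole S",S,s1(186,352),.088),("blue top T",T,t1(121,203),.088),("blue top S",S,s1(150,351),.088),("stand T",T,t1(178,172),.034),
 ("bore T",T,t2(596,148),.048),("bore S",S,s2(618,487),.048),("blue T",T,t2(596,218),.048),("blue S",S,s2(556,518),.048)]: print(n,px2w(d,[a],z)[0])
for n,d,c in(("T",T,[t2(462,65),t2(670,27),t2(712,230),t2(500,270)]),("S",S,[s2(428,448),s2(605,312),s2(795,458),s2(610,590)])):
    p=px2w(d,c,.063);print(n,p.mean(0),[np.linalg.norm(p[i]-p[i-1]) for i in range(4)],[np.degrees(np.arctan2(*(p[i]-p[i-1])[::-1])) for i in range(4)])
E
```

```text
top hole T [0.4742 0.2096]
top hole S [0.4743 0.2126]
blue top T [0.4606 0.2203]
blue top S [0.4632 0.2202]
stand T [0.4736 0.2069]
bore T [ 0.5692 -0.1966]
bore S [ 0.5687 -0.1943]
blue T [ 0.5409 -0.1962]
blue S [ 0.5441 -0.1944]
T [ 0.568 -0.191] [np.float64(0.08315610350645582), np.float64(0.08457850351996149), np.float64(0.08278737943363644), np.float64(0.08605870590129863)] [np.float64(9.670416957891195), np.float64(-80.14653922388008), np.float64(-169.30651634134085), np.float64(100.1045901901146)]
S [ 0.5673 -0.1898] [np.float64(0.08054521596583765), np.float64(0.08509318649529386), np.float64(0.08600682508578024), np.float64(0.0828087233283346)] [np.float64(101.73431027782617), np.float64(12.741069495246961), np.float64(-79.84128076374337), np.float64(-170.98865120884537)]
```

```bash
cat >> h.py <<'E'
def delta(o,p,yaw_y):
    """shift/turn in tool axes to world TCP p with tool pointing down and tool y heading yaw_y (deg)"""
    A=R.from_rotvec(o["tool_rot"]); c,s=np.cos(np.radians(yaw_y)),np.sin(np.radians(yaw_y))
    B=R.from_matrix(np.array([[-s*-1*-1*-1,c,0],[-c,s,0],[0,0,-1]]))
    return np.round(A.inv().apply(np.array(p)-o["tool_pos"]),4),np.round((A.inv()*B).as_rotvec(),4)
E
sed -i 's/-s\*-1\*-1\*-1/s/' h.py
cat > rel.py <<'E'
import sys
from h import *
from station import ctrl
print(*delta(ctrl.get_obs(),[float(a) for a in sys.argv[1:4]],float(sys.argv[4])))
E
python3 -c "
from h import *
print(R.from_rotvec([-.617,-3.08,0]).as_matrix().round(2))"
python3 rel.py .474 .210 .25 54
```

```text
[[-0.92  0.39 -0.  ]
 [ 0.39  0.92  0.  ]
 [ 0.   -0.   -1.  ]]Traceback (most recent call last):
  File "rel.py", line 4, in <module>
    print(*delta(ctrl.get_obs(),[float(a) for a in sys.argv[1:4]],float(sys.argv[4])))
           ~~~~~^^^^^^^^^^^^^^^^^^^^^^^^^^^^^^^^^^^^^^^^^^^^^^^^^^^^^^^^^^^^^^^^^^^^^
  File "h.py", line 12, in delta
    B=R.from_matrix(np.array([[s,c,0],[-c,s,0],[0,0,-1]]))
  File "scipy/spatial/transform/_rotation.pyx", line 1143, in scipy.spatial.transform._rotation.Rotation.from_matrix
ValueError: Non-positive determinant (left-handed or null coordinate frame) in rotation matrix 0: [[ 0.80901699  0.58778525  0.        ]
 [-0.58778525  0.80901699  0.        ]
 [ 0.          0.         -1.        ]].
```

```bash
sed -i 's/\[\[s,c,0\],\[-c,s,0\]/[[-s,c,0],[c,s,0]/' h.py; python3 rel.py .474 .210 .25 54
python3 -m jog '[[[-0.357,-0.248,0],[0,0,0.23]],[[-0.357,-0.248,0],[0,0,0.23]],[[-0.357,-0.248,0],[0,0,0.23]],[[-0.357,-0.248,0],[0,0,0.23]],[[-0.357,-0.248,0],[0,0,0.23]]]' 0.65 30;  python3 rel.py .474 .210 .16 54
```

```text
[-0.3565 -0.248  -0.0008] [-0.0018 -0.      0.2326]
t: 0.6
tool_pos: [0.3758, 0.364, 0.2495]
tool_rot: [-0.966, -2.989, 0.001]
contact_force: [1.1, 0.1, 0.3]
opening: 0.0559
grip_force: 0.0
[-0.1698 -0.0674  0.0895] [-0.0005 -0.      0.0031]
```

```bash
python3 -m jog '[[[-0.17,-0.067,0.0],[0,0,0.003]],[[-0.17,-0.067,0.0],[0,0,0.003]],[[-0.17,-0.067,0.0],[0,0,0.003]],[[-0.17,-0.067,0.06],[0,0,0.003]],[[-0.17,-0.067,0.09],[0,0,0.003]]]';python3 -m jog '[[[0,0,0],[0,0,0]],[[0,0,0],[0,0,0]]]';  python3 rel.py .474 .210 .13 54
python3 - <<'E'
from station import optics
import cv2,numpy as np,pickle
d=optics.get_image("top");t=d["image"];e=optics.get_image("side");s=e["image"]
pickle.dump((d,e),open("p1.pkl","wb"))
c=lambda im,x,y,w=50,h=70,k=8:cv2.resize(im[y:y+h,x:x+w],None,fx=k,fy=k,interpolation=cv2.INTER_CUBIC)
cv2.imwrite("pics/c1.png",np.hstack([c(t,228,175),c(s,237,110)]))
E
```

```text
t: 1.1
tool_pos: [0.4766, 0.21, 0.161]
tool_rot: [0.975, 2.981, 0.004]
contact_force: [0.2, -0.2, 0.3]
opening: 0.0556
grip_force: 0.0
t: 1.3
tool_pos: [0.4732, 0.212, 0.1595]
tool_rot: [-0.971, -2.985, 0.002]
contact_force: [-0.4, -1.2, 1.5]
opening: 0.0556
grip_force: 0.0
[-0.0019 -0.0011  0.0295] [-0.0019 -0.0019 -0.0008]
```

View pics/c1.png

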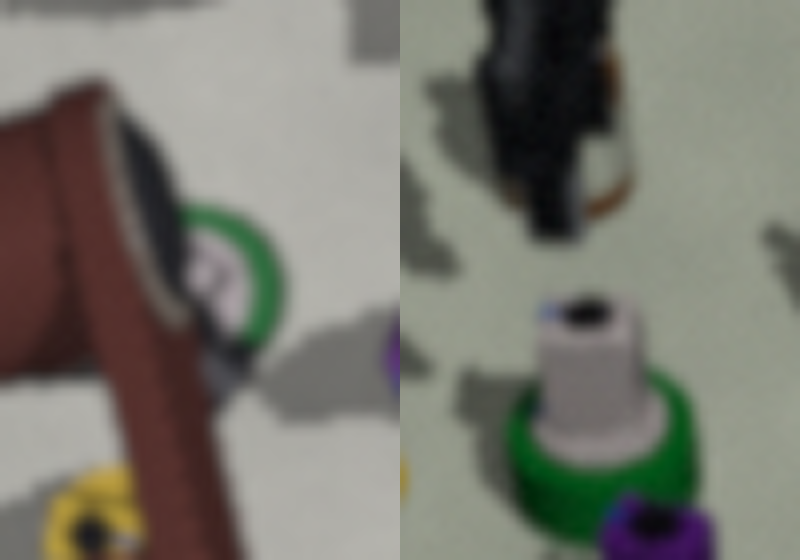

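The gripper sits above the holder: fingertip at crop (555,235) and holder top at (590,315) in the side view. I'll descend and close.

```bash
python3 -m jog '[[[-0.001,0,0.03],[0,0,0]],[[-0.002,-0.001,0.055],[0,0,0]],[[-0.002,-0.001,0.075],[0,0,0]],[[-0.002,-0.001,0.083],[0,0,0]],[[-0.002,-0.001,0.083],[0,0,0]]]'; python3 -m jog '[[[0,0,0],[0,0,0]],[[0,0,0],[0,0,0]],[[0,0,0],[0,0,0]],[[0,0,0],[0,0,0]],[[0,0,0],[0,0,0]]]' 0 40;python3 -m jog '[[[0,0,0],[0,0,0]],[[0,0,0],[0,0,0]],[[0,0,0],[0,0,0]]]'; python3 rel.py .474 .210 .2 54
```

```text
t: 1.9
tool_pos: [0.4753, 0.2108, 0.0779]
tool_rot: [0.969, 2.987, 0.001]
contact_force: [0.5, -0.5, 0.6]
opening: 0.0555
grip_force: 0.0
t: 2.4
tool_pos: [0.4765, 0.2106, 0.0792]
tool_rot: [0.971, 2.985, 0.003]
contact_force: [-0.8, 0.7, 5.4]
opening: 0.0252
grip_force: 40.8
t: 2.7
tool_pos: [0.4765, 0.2106, 0.0792]
tool_rot: [0.971, 2.985, 0.003]
contact_force: [-0.1, 1.4, 5.9]
opening: 0.0254
grip_force: 40.8
[ 0.0014 -0.0016 -0.1208] [ 0.0029  0.002  -0.0005]
```

```bash
python3 -m jog '[[[0,0,-0.03],[0,0,0]],[[0,0,-0.07],[0,0,0]],[[0,0,-0.11],[0,0,0]],[[0,0,-0.13],[0,0,0]],[[0,0,-0.13],[0,0,0]]]'; python3 rel.py .569 -.195 .2 90
```

```text
t: 3.2
tool_pos: [0.477, 0.2106, 0.2113]
tool_rot: [0.97, 2.981, 0.007]
contact_force: [0.5, -0.3, -1.5]
opening: 0.0252
grip_force: 39.9
[-0.3129 -0.274   0.0112] [ 0.0045  0.0067 -0.6289]
```

```bash
python3 -m jog '[[[-0.313,-0.274,0],[0,0,-0.6]],[[-0.313,-0.274,0],[0,0,-0.6]],[[-0.313,-0.274,0],[0,0,-0.6]],[[-0.313,-0.274,0],[0,0,-0.6]],[[-0.313,-0.274,0],[0,0,-0.6]]]'; python3 rel.py .569 -.195 .2 90
```

```text
t: 3.7
tool_pos: [0.5248, -0.0133, 0.2044]
tool_rot: [-0.038, -3.138, -0.001]
contact_force: [0.5, -0.3, -1.7]
opening: 0.0253
grip_force: 40.0
[-0.0486 -0.1805  0.0041] [ 0.0009 -0.0033 -0.0242]
```

```bash
python3 -m jog '[[[-0.049,-0.181,0.004],[0,0,-0.024]],[[-0.049,-0.181,0.004],[0,0,-0.024]],[[-0.049,-0.181,0.004],[0,0,-0.024]],[[-0.049,-0.181,0.004],[0,0,-0.024]],[[-0.049,-0.181,0.004],[0,0,-0.024]]]'; python3 -m jog '[[[0,0,0],[0,0,0]],[[0,0,0],[0,0,0]]]';python3 rel.py .569 -.195 .125 90
python3 - <<'E'
from station import optics,ctrl
import cv2,numpy as np,pickle
d=optics.get_image("top");t=d["image"];e=optics.get_image("side");s=e["image"]
pickle.dump((d,e),open("p2.pkl","wb"))
c=lambda im,x,y,w=50,h=70,k=8:cv2.resize(im[y:y+h,x:x+w],None,fx=k,fy=k,interpolation=cv2.INTER_CUBIC)
cv2.imwrite("pics/c2.png",np.hstack([c(t,352,150),c(s,337,180)]))
E
```

```text
t: 4.2
tool_pos: [0.5689, -0.1983, 0.2]
tool_rot: [-0.016, -3.138, -0.001]
contact_force: [-0.5, 0.5, -1.2]
opening: 0.0253
grip_force: 40.1
t: 4.4
tool_pos: [0.5689, -0.1931, 0.2013]
tool_rot: [-0.006, -3.139, -0.003]
contact_force: [-0.3, 0.5, -0.9]
opening: 0.0252
grip_force: 40.1
[-0.0003 -0.002   0.0763] [ 0.0016 -0.0024 -0.004 ]
```

View pics/c2.png

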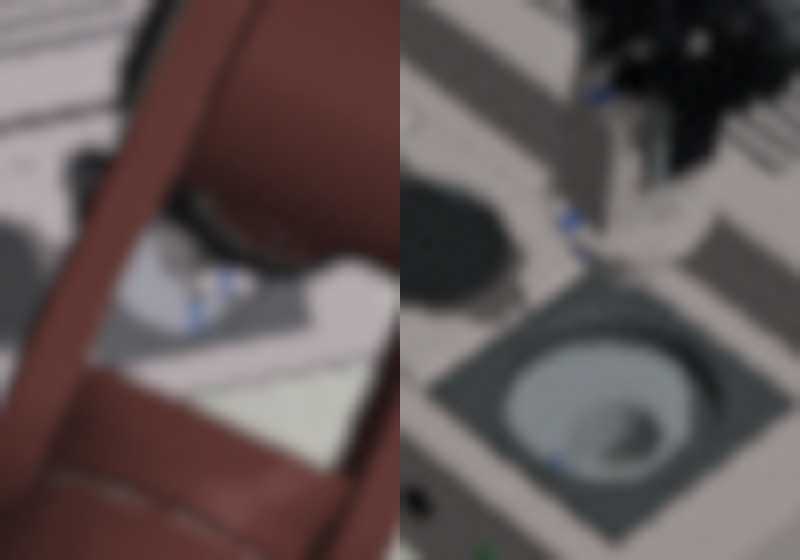

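The side view shows the holder's flange mark at (358.5,207.5) and its top mark at (361.8,192.1). The top view shows the flange mark at (380,185.2) and the floor line at (376.4,189.5).

Run:
```python
from h import *
np.set_printoptions(precision=4,suppress=True)
T,S=pickle.load(open("p2.pkl","rb"))
h=.2012-.0675  # grip z .0785 vs origin .010
f=lambda x,y,x0,y0,ox:((x-ox)/8+x0-.44,y/8+y0-.44)
for n,d,a,z in[("flange T",T,f(224,282,352,150,0),h+.028),("flange S",S,f(572,220,337,180,400),h+.028),("top S",S,f(598,97,337,180,400),h+.078),("line T",T,f(197,315,352,150,0),.048),("line S",S,f(556,460,337,180,400),.048)]:
    print(n,px2w(d,[a],z)[0])
```

```text
flange T [ 0.5449 -0.194 ]
flange S [ 0.5443 -0.1936]
top S [ 0.5504 -0.194 ]
line T [ 0.5405 -0.1966]
line S [ 0.5446 -0.1938]
```

```bash
python3 rel.py .571 -.1955 .124 90
python3 -m jog '[[[-0.002,-0.002,0.03],[0,0,0]],[[-0.002,-0.002,0.055],[0,0,0]],[[-0.002,-0.002,0.07],[0,0,0]],[[-0.002,-0.002,0.075],[0,0,0]],[[-0.002,-0.002,0.075],[0,0,0]]]'; python3 -m jog '[[[0,0,0],[0,0,0]],[[0,0,0],[0,0,0]]]';python3 rel.py .571 -.1955 .116 90
```

```text
[-0.0017 -0.0026  0.0783] [ 0.0007 -0.001  -0.0031]
t: 5.0
tool_pos: [0.5715, -0.1958, 0.1276]
tool_rot: [-0.006, -3.141, -0.001]
contact_force: [-0.1, -0.1, -0.4]
opening: 0.0252
grip_force: 40.2
t: 5.2
tool_pos: [0.5727, -0.1968, 0.1298]
tool_rot: [0.007, 3.139, -0.002]
contact_force: [-0.7, 1.1, -0.7]
opening: 0.0255
grip_force: 40.2
[0.0017 0.0013 0.0138] [-0.0013  0.0026 -0.0047]
```

```bash
python3 -m jog '[[[0.0,0.0,0.002],[0,0,0]],[[0,0,0.004],[0,0,0]],[[0,0,0.006],[0,0,0]],[[0,0,0.008],[0,0,0]],[[0,0,0.008],[0,0,0]]]'; python3 -m jog '[[[0,0,0.001],[0,0,0]],[[0,0,0.002],[0,0,0]],[[0,0,0.002],[0,0,0]]]';python3 -m jog '[[[0,0,0.001],[0,0,0]],[[0,0,0.002],[0,0,0]],[[0,0,0.002],[0,0,0]]]'
```

```text
t: 5.7
tool_pos: [0.5714, -0.1963, 0.1194]
tool_rot: [-0.008, -3.141, -0.001]
contact_force: [0.6, 0.9, -0.3]
opening: 0.0254
grip_force: 40.2
t: 6.0
tool_pos: [0.5716, -0.1964, 0.1178]
tool_rot: [-0.008, -3.141, -0.0]
contact_force: [-0.4, -0.0, -1.8]
opening: 0.0253
grip_force: 40.2
t: 6.3
tool_pos: [0.5716, -0.1962, 0.1159]
tool_rot: [-0.008, -3.141, -0.001]
contact_force: [0.3, 0.5, -1.4]
opening: 0.0252
grip_force: 40.2
```

```bash
for i in 1 2; do python3 -m jog '[[[0,0,0.001],[0,0,0]],[[0,0,0.001],[0,0,0]]]' | head -4; done; python3 -m jog '[[[0,0,0.001],[0,0,0]],[[0,0,0.001],[0,0,0]]]' | head -4
```

```text
t: 6.5
tool_pos: [0.5715, -0.1963, 0.1147]
tool_rot: [-0.007, -3.141, -0.001]
contact_force: [0.5, 0.1, -2.1]
t: 6.7
tool_pos: [0.5716, -0.1963, 0.1137]
tool_rot: [-0.008, -3.141, -0.001]
contact_force: [-0.9, 1.1, -1.9]
t: 6.9
tool_pos: [0.5716, -0.1963, 0.1128]
tool_rot: [-0.007, -3.141, -0.0]
contact_force: [-1.3, 1.0, -1.4]
```

```bash
for i in 1 2 3; do python3 -m jog '[[[0,0,0.001],[0,0,0]],[[0,0,0.0015],[0,0,0]]]' | head -4; done; python3 -c "
from station import ctrl;print(ctrl.get_obs()['wrist_torque'])"
```

```text
t: 7.1
tool_pos: [0.5716, -0.1963, 0.1114]
tool_rot: [-0.007, -3.141, -0.0]
contact_force: [-0.3, 0.7, -1.2]
t: 7.3
tool_pos: [0.5716, -0.1964, 0.1099]
tool_rot: [-0.008, -3.141, -0.0]
contact_force: [-0.7, 1.8, -0.7]
t: 7.5
tool_pos: [0.5716, -0.1964, 0.1084]
tool_rot: [-0.007, -3.141, -0.0]
contact_force: [0.1, 1.7, -0.1]
[ 0.26579293  0.18091713 -0.06496003]
```

```bash
python3 -m jog '[[[0,0.0006,0.0],[0,0,0]],[[0,0.0006,0.001],[0,0,0]]]' | head -4; for i in 1 2 3; do python3 -m jog '[[[0,0,0.0005],[0,0,0]],[[0,0,0.001],[0,0,0]]]' | head -4;python3 -c "
from station import ctrl;print(ctrl.get_obs()['wrist_torque'])"; done
```

```text
t: 7.7
tool_pos: [0.5719, -0.196, 0.1077]
tool_rot: [0.007, 3.141, -0.001]
contact_force: [-1.1, 0.6, -1.4]
t: 7.9
tool_pos: [0.5718, -0.196, 0.1065]
tool_rot: [0.008, 3.141, -0.0]
contact_force: [0.9, 0.4, -1.3]
[0.15655586 0.03905653 0.04302915]
t: 8.1
tool_pos: [0.5718, -0.1959, 0.1055]
tool_rot: [0.008, 3.141, -0.0]
contact_force: [-0.3, 0.5, -1.2]
[0.07432665 0.04622456 0.03566899]
t: 8.3
tool_pos: [0.5718, -0.1959, 0.1045]
tool_rot: [0.008, 3.141, -0.0]
contact_force: [0.3, -0.2, -1.5]
[ 0.03280167  0.05273053 -0.00927392]
```

```bash
for i in 1 2 3 4; do python3 -m jog '[[[0,0,0.0007],[0,0,0]],[[0,0,0.0014],[0,0,0]]]' | sed -n '2p;4p';python3 -c "
from station import ctrl;print(ctrl.get_obs()['wrist_torque'])"; done
```

```text
tool_pos: [0.5718, -0.1959, 0.1031]
contact_force: [0.1, 0.5, -1.7]
[-0.00874223  0.00228714  0.00680719]
tool_pos: [0.5718, -0.1959, 0.1017]
contact_force: [0.3, 0.7, -1.6]
[ 0.02647253  0.00749773 -0.00381344]
tool_pos: [0.5717, -0.1959, 0.1003]
contact_force: [0.8, 0.6, -0.9]
[-0.00394819 -0.0376637  -0.02084604]
tool_pos: [0.5718, -0.1959, 0.0989]
contact_force: [-0.5, 0.0, -1.1]
[-4.83933638e-05  6.41914363e-03  1.56848558e-02]
```

```bash
for i in 1 2 3 4; do python3 -m jog '[[[0,0,0.0007],[0,0,0]],[[0,0,0.0014],[0,0,0]]]' | sed -n '2p;4p'; done;python3 -c "
from station import ctrl;print(ctrl.get_obs()['wrist_torque'])"
```

```text
tool_pos: [0.5717, -0.1958, 0.0975]
contact_force: [-0.1, -0.1, -2.1]
tool_pos: [0.5717, -0.1958, 0.0961]
contact_force: [0.3, 0.4, -2.0]
tool_pos: [0.5717, -0.1958, 0.0947]
contact_force: [-0.2, 0.5, -1.1]
tool_pos: [0.5717, -0.1958, 0.0932]
contact_force: [-0.4, 0.7, -1.6]
[-0.02488105 -0.00471982  0.02810133]
```

```bash
python3 -m jog '[[[0,0,0.0005],[0,0,0]],[[0,0,0.001],[0,0,0]]]' | sed -n '2p;4p';python3 -m jog '[[[0,0,0.0003],[0,0,0]],[[0,0,0.0006],[0,0,0]]]' | sed -n '2p;4p';python3 -m jog '[[[0,0,0.0003],[0,0,0]],[[0,0,0.0006],[0,0,0]]]' | sed -n '2p;4p'
```

```text
tool_pos: [0.572, -0.1958, 0.0931]
contact_force: [-1.8, 1.5, 6.2]
tool_pos: [0.5721, -0.1959, 0.0931]
contact_force: [-3.3, 2.0, 8.5]
tool_pos: [0.5722, -0.1959, 0.093]
contact_force: [-3.4, 1.4, 9.9]
```

The flange is on the floor (contact at z 0.093, about 10 N). I'll ease off the load, release and rise.

```bash
python3 -m jog '[[[0,0,-0.001],[0,0,0]],[[0,0,-0.0014],[0,0,0]],[[0,0,-0.0014],[0,0,0]]]' - 20; python3 -m jog '[[[0,0,0],[0,0,0]],[[0,0,0],[0,0,0]],[[0,0,0],[0,0,0]],[[0,0,0],[0,0,0]],[[0,0,0],[0,0,0]]]' 0.5;python3 -m jog '[[[0,0,-0.02],[0,0,0]],[[0,0,-0.06],[0,0,0]],[[0,0,-0.10],[0,0,0]],[[0,0,-0.14],[0,0,0]],[[0,0,-0.14],[0,0,0]]]'; python3 -m jog '[[[0.05,0.05,0],[0,0,0]],[[0.1,0.1,0],[0,0,0]],[[0.1,0.15,0],[0,0,0]],[[0.1,0.15,0],[0,0,0]],[[0.1,0.15,0],[0,0,0]]]'
python3 - <<'E'
from station import optics,ctrl
import cv2,numpy as np,pickle
d=optics.get_image("top");t=d["image"];e=optics.get_image("side");s=e["image"]
pickle.dump((d,e),open("p3.pkl","wb"))
c=lambda im,x,y,w=50,h=70,k=8:cv2.resize(im[y:y+h,x:x+w],None,fx=k,fy=k,interpolation=cv2.INTER_CUBIC)
cv2.imwrite("pics/c3.png",np.hstack([c(t,352,150),c(s,337,180)]))
E
```

```text
t: 10.8
tool_pos: [0.572, -0.1959, 0.0931]
tool_rot: [0.008, 3.141, -0.0]
contact_force: [-1.4, 1.9, 5.1]
opening: 0.0253
grip_force: 41.0
t: 11.3
tool_pos: [0.5717, -0.1959, 0.0923]
tool_rot: [-0.008, -3.141, -0.0]
contact_force: [-0.6, -0.3, -0.7]
opening: 0.0429
grip_force: 0.0
t: 11.8
tool_pos: [0.575, -0.1974, 0.2409]
tool_rot: [0.007, 3.129, -0.009]
contact_force: [0.3, -0.5, 0.3]
opening: 0.0426
grip_force: 0.0
t: 12.3
tool_pos: [0.4709, -0.0424, 0.2318]
tool_rot: [-0.001, -3.141, -0.002]
contact_force: [0.5, -0.7, -0.2]
opening: 0.0428
grip_force: 0.0
```

View pics/c3.png

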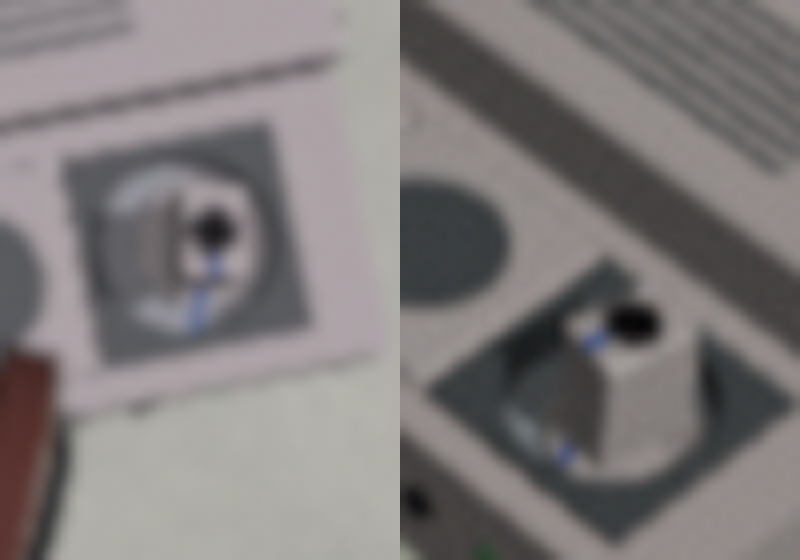

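The holder sits in the pocket with its blue marks in line with the floor line. In the crops its top hole is at (214,230) in the top view and (632,323) in the side view. I'll check its height and position against both views, then hand in.

Run:
```python
from h import *
from station import job,ctrl
T,S=pickle.load(open("p3.pkl","rb"))
f=lambda x,y,x0,y0,ox:((x-ox)/8+x0-.44,y/8+y0-.44)
a=px2w(T,[f(214,230,352,150,0)],.102)[0];b=px2w(S,[f(632,323,337,180,400)],.102)[0]
print(a,b,ctrl.get_obs()["dq"].round(3))
if np.linalg.norm(a-b)<.006 and np.linalg.norm((a+b)/2-[.5677,-.1904])<.009: print(job.finish_job())
```

```text
[ 0.56976961 -0.19761724] [ 0.56928735 -0.19579386] [-0.028  0.025 -0.023 -0.001 -0.001 -0.   ]
the job is handed in; nothing more can be done
None
```

The holder is fully home in the open well: its key is in the slot and it is upright and released. The cup, bottle and rack were never approached, and I handed the job in at about 12.5 s, though no verdict came back.

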